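# Start the clamp screw of the setting-master block with the forked key

### The arm

A 6-joint arm with a two-finger parallel gripper is mounted at the origin on the work surface; the furniture and walls round the work are solid. World frame = base frame: x ahead of the robot, y to its left, z up, the work surface at z = 0. Lengths are in mm, angles in rad, forces in N, time in s.
With the tool pointing down it reaches from about 300 to 1000 mm from the base axis. Payload 5.1 kg.
Tool frame: the origin (TCP) lies midway between the tips of the shut fingers; the grasp point (between the pads) lies 19 mm behind it; z points along the fingers, x is the direction in which the jaws open and shut, and the axes are right-handed (so a half turn about z gives the same grasp; the last joint's range is limited). The gripper opens to 95 mm and grips with 3 to 60 N. Pads are 20 mm wide; open, the fingers measure 119 mm over their backs; the gripper's body (75 mm by 180 mm) begins 59 mm behind the grasp point.
Start: joints at [1.146, 0.124, 1.65, -0, 1.367, -0.083], TCP at [217.89, 612.38, 214.656] pointing down, gripper open.
Joint ranges: [-2.61, 2.61], [-1.02, 2.33], [0.03, 2.71], [-1.35, 4.49], [0.32, 2.68], [-2.91, 2.91]. Speed limits (rad/s): [2.57, 2.57, 3.14, 3.14, 3.14, 3.14].

### API

Orientations are given as a rotation vector (axis times angle).
In Python, from plant import manip gives the robot as it stands.
- The arm moves only by the tool carry_out, never from a script. Its argument "rows" is one flat list of numbers, 7 for each row, row after row: the turn, a rotation vector about the world's x, y, z in degrees, then the shift along the world's x, y, z in mm, then the closure in counts, from 0 (fully open) to 255 (shut). A call has 1 to 20 rows; each row is the pose to reach, as a shift and turn from the pose commanded when the call began; what a row does not reach only later rows make up. A row lasts 1/12 s, in which the tool goes at most 41.7 mm and 7.16 degrees, less where a joint would pass 70% of its speed; a pose out of reach is approached as far as the arm can. A call with a gripper value outside its range is refused whole. The fingers move at their own pace and stop on an object; the grip force is fixed at half the most. Time passes only in rows, so rows that repeat a pose let the fingers close. It gives the time, the measured TCP pose, the force and the opening at its end, in the units of the state.
- manip.sense(): the state, without advancing time (a new reading comes with each control period).
- manip.grab_frame(name): name is "scene" or "top" or "wrist"; returns a dict with "image" (480x640x3 uint8, red, green, blue), "K" (3x3 intrinsics, pixels), "dist_coeffs" ([k1, k2, p1, p2, k3] as OpenCV has them; the pictures are not rectified), "R" (3x3) and "t" (3): a world point X has camera coordinates R X + t. Camera axes: x right, y down, z forward; pixel columns grow to the right and rows downward; lengths in mm; the calibration is good to about 2 mm. A picture is of the moment at which its call begins. There is no depth.
- manip.hand_in(): hands the job in, once; it reports no verdict.
The state is a dict: "time": time; "q": joint angles; "qd": joint speeds; "joint_torque": joint torques, N m; "position": TCP position; "tool_rot": TCP orientation; "contact_force": force on the tool from outside, world axes, zero at the start; "torque": the same for the moment, N m; "gripper_width": finger opening in mm.
Only numpy, scipy, OpenCV 4.12 (cv2) and the standard library are available. Lean on these libraries where they do the work, as an engineer would, in place of code of your own. Each camera call takes 0.05 s, during which the arm holds its last target.

### The job

Two like steel clamping blocks lie on the bench, one holding the tall stepped setting master and the other a flat ring gauge, each with a bar-headed clamp screw standing upright in it. Take the forked key by its flat handle, set it upright and squarely down over the screw of the block with the setting master, the bar in its slot and the key resting on the block, and only then give the screw about a quarter turn clockwise as seen from above. Leave the key standing on that screw, let go of it, and do not turn the other screw.

Things in the scene. Friction and masses are not known exactly. Their poses are not given: they have to be found in the camera images.
- key_grip (a point): Forked key, loose, steel, 250 g, 98 mm tall, standing upright on the bench. This point: middle of its black flat upright handle (46 mm long, 14 mm thick, 40 mm high), 80 mm above the key's foot. x: along the handle and the slot below (same either way round); y: across the 14 mm thickness, the way to grip; z: up. Under the handle an 18 mm neck, then the fork, 44 (x) by 46 mm (y).
- key_foot (a point): The same key's underside centre, on its axis between the lower ends of its two lugs, 80 mm below key_grip; same axes. The slot between the lugs runs through along x, is 18 mm wide and 18 mm deep, and flares to 26 mm at the mouth.
- master_block_bar (a point): Centre of the screw head on the block that holds the setting master: a dark steel bar 44 mm long and 8 mm thick lying level across the top of an upright screw. On the screw's axis, 9 mm above the block's top, 29 mm above the bench. x: along the bar, turning with the screw; z: up. The seated key has its foot on the block, 9 mm below this point.
- master_block_screw (a joint): Angle of that screw, rad, growing clockwise seen from above; starts between 0 and 0.2, turns with light friction (0.06 N m) and stays where it is left. The bar has about 16 degrees of play either way in the key's slot, so the key turns farther than the screw.
- master_block_nest (a point): On that block's top (20 mm above the bench), under the middle of the setting master: a fixed steel plug of two diameters, 30 mm wide, 43 mm tall, its top 63 mm above the bench. The block is a fixed steel plate, 70 (x) by 150 (y) by 20 mm; the screw stands 78 mm from here towards the block's -y. Two dark jaws, 14 mm high, hold the plug.
- ring_block_bar (a point): Centre of the screw head on the other, like block, which holds a flat ring gauge: a dark steel bar 44 mm long and 8 mm thick lying level across the top of an upright screw, 29 mm above the bench. Not to be turned.
- ring_block_screw (a joint): Angle of that other screw, rad, growing clockwise as seen from above; starts between 0 and 0.2 and is to be left alone.
- ring_block_nest (a point): On the top of the other block, under the middle of its fixed ring gauge (46 mm in diameter, 14 mm high); same block, same axes.
Mind the look-alikes: they are no part of the job. Leave any orange look-alike of the part that bears key_grip alone.

How it is judged (in metres and radians):
On the way, in this order (a step that is already met when the one before it is completed fails the run):
1. the key stands upright and square over the right screw, slot along the bar, down on the block, before the screw is turned (horizontal distance between key_foot and master_block_bar below 0.013 m and z of key_foot in the frame of master_block_bar below -0.003 m and angle between key_foot's own z axis and vertical below 0.175 rad and angle between the x axis of key_foot and the x axis of master_block_bar, either way round below 0.5 rad and value of joint master_block_screw below 0.45 rad), for 0.2 s.
2. the screw has been turned clockwise with the key square on it (horizontal distance between key_foot and master_block_bar below 0.013 m and z of key_foot in the frame of master_block_bar below -0.003 m and angle between key_foot's own z axis and vertical below 0.175 rad and angle between the x axis of key_foot and the x axis of master_block_bar, either way round below 0.5 rad and value of joint master_block_screw above 0.85 rad), for 0.2 s.
At the end, for the whole second after the job is handed in: The setting-master block's screw reads 0.85 to 2.3 rad; the key stands at rest on it, upright within 10 degrees, axis within 13 mm of the screw's, slot along the bar within 28 degrees, foot 3 mm or more below the bar's centre; the other screw reads -0.2 to 0.4 rad (all of step 2 and value of joint master_block_screw below 2.3 rad and value of joint ring_block_screw between -0.2 and 0.4 rad and linear speed of key below 0.02 m/s); the robot touches nothing.
It fails at once if the right screw is turned while the key is not square on it (value of joint master_block_screw above 0.5 rad and not (horizontal distance between key_foot and master_block_bar below 0.013 m and z of key_foot in the frame of master_block_bar below -0.003 m and angle between key_foot's own z axis and vertical below 0.175 rad and angle between the x axis of key_foot and the x axis of master_block_bar, either way round below 0.5 rad)).
It fails at once if the right screw is turned anticlockwise (value of joint master_block_screw below -0.4 rad).
It fails at once if the other screw is turned (value of joint ring_block_screw above 0.5 rad or value of joint ring_block_screw below -0.3 rad).
It also fails if it takes over 42 s, if anything falls off the work surface, if the arm or the gripper's body presses on something with over 40 N, if the wrist force passes 120 N, or if a joint passes its speed limit or range.

## Working session

There is one attempt and no reset: what is moved stays moved. The work goes in short steps, Python scripts to look and compute and a tool call to move; the robot and the scene stay as the last step left them, time stands still between calls to the robot, and variables do not carry over. Pictures are saved under pics/ and viewed, and the job is handed in when it is done.

Besides the shell and the picture viewer there is one more tool, called after "Request:" in YAML: its name, and indented under it one key for each argument. carry_out: Moves the arm, as the interface text tells. Its arguments: {"type":"object","properties":{"rows":{"type":"array"}},"required":["rows"]}

```bash
mkdir -p pics; ls
cat > h.py <<'E'
import numpy as np, cv2, pickle
from plant import manip
def grab(n,f):
    d=manip.grab_frame(n); cv2.imwrite(f'pics/{f}.png',d['image'][:,:,::-1]); pickle.dump(d,open(f'pics/{f}.pkl','wb')); return d
def load(f): return pickle.load(open(f'pics/{f}.pkl','rb'))
def ray(d,uv):
    p=cv2.undistortPoints(np.array([[uv]],float),np.array(d['K'],float),np.array(d['dist_coeffs'],float))[0,0]
    R=np.array(d['R']);t=np.array(d['t']);return -R.T@t, R.T@np.array([p[0],p[1],1])
def onz(d,uv,z):
    c,v=ray(d,uv); return c+v*(z-c[2])/v[2]
def proj(d,X):
    r,_=cv2.Rodrigues(np.array(d['R'],float)); return cv2.projectPoints(np.array(X,float).reshape(-1,1,3),r,np.array(d['t'],float),np.array(d['K'],float),np.array(d['dist_coeffs'],float))[0][:,0]
E
python3 - <<'E'
from h import *
for n in ('scene','top','wrist'):
    d=grab(n,n+'0'); print(n,-np.array(d['R']).T@np.array(d['t']))
print(manip.sense())
E
```

```text
pics
scene [ 383.35966875 -926.49452443  553.50957864]
top [269.1277408  -17.96671885 897.56745113]
wrist [148.74692183 636.83880819 384.7721536 ]
{'time': 0.15, 'q': array([ 1.14640789e+00,  1.24346562e-01,  1.65135765e+00,  2.86984184e-05,
        1.36750853e+00, -8.25662538e-02]), 'qd': array([ 0.00065926, -0.00145353, -0.00402731,  0.00041601, -0.00208867,
        0.00035244]), 'joint_torque': array([ 5.18841553e-04, -4.18188071e+01, -3.60472119e+01,  7.76003860e-02,
        4.67172603e-02, -8.38691949e-05]), 'position': array([217.67469643, 611.93649423, 213.67665699]), 'tool_rot': array([ 2.56625188e+00,  1.81078457e+00, -2.21504456e-03]), 'contact_force': array([0.02675865, 1.16244442, 0.3188248 ]), 'torque': array([0.03676539, 0.02189845, 0.02179334]), 'gripper_width': 95.41107881070704}
```

View pics/scene0.png

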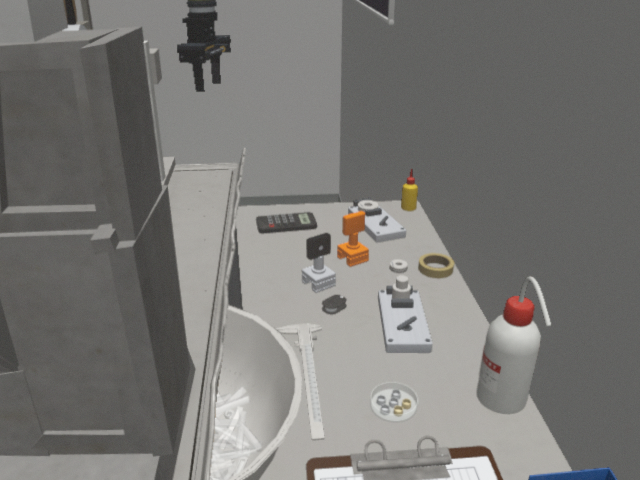

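View pics/top0.png

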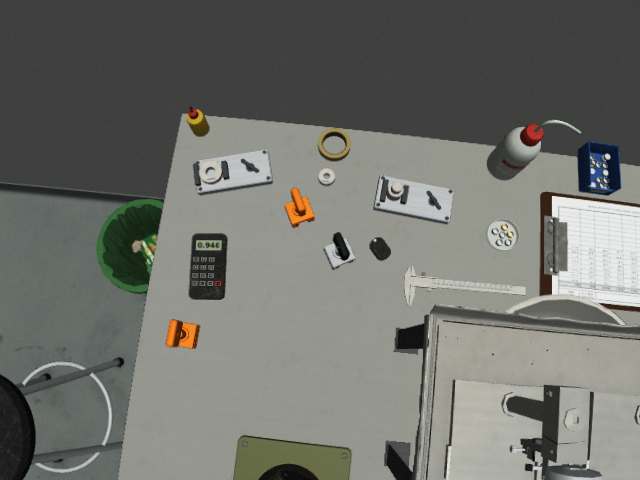

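View pics/wrist0.png

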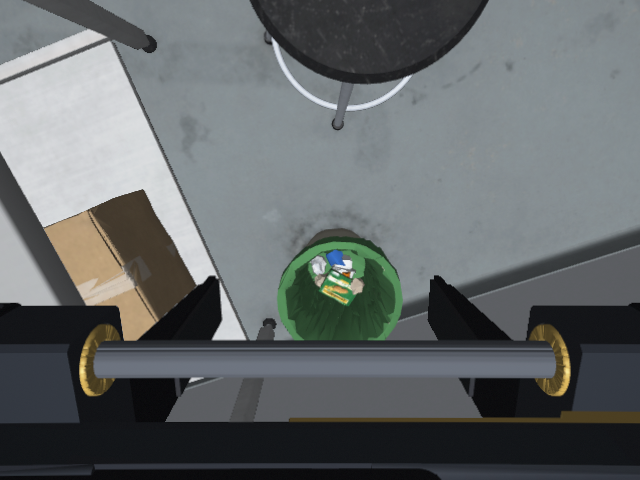

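Run:
```python
from h import *
d=load('top0');s=load('scene0')
for uv in [(0,240),(434,200),(397,187),(250,165),(209,172),(340,247),(300,208),(182,335),(432,310),(290,475),(440,450),(185,115)]: print(uv,onz(d,uv,20).round())
im=cv2.imread('pics/top0.png')
a=cv2.resize(im[160:280,310:470],None,fx=5,fy=5,interpolation=cv2.INTER_CUBIC);cv2.imwrite('pics/top0c.png',a)
im=cv2.imread('pics/scene0.png')
a=cv2.resize(im[220:360,290:450],None,fx=4,fy=4,interpolation=cv2.INTER_CUBIC);cv2.imwrite('pics/scene0c.png',a)
```

```text
(0, 240) [402. 643.  20.]
(434, 200) [ 579. -215.   20.]
(397, 187) [ 598. -141.   20.]
(250, 165) [611. 152.  20.]
(209, 172) [588. 232.  20.]
(340, 247) [465. -42.  20.]
(300, 208) [533.  43.  20.]
(182, 335) [267. 231.  20.]
(432, 310) [ 365. -224.   20.]
(290, 475) [46.  2. 20.]
(440, 450) [ 117. -258.   20.]
(185, 115) [707. 304.  20.]
```

View pics/top0c.png

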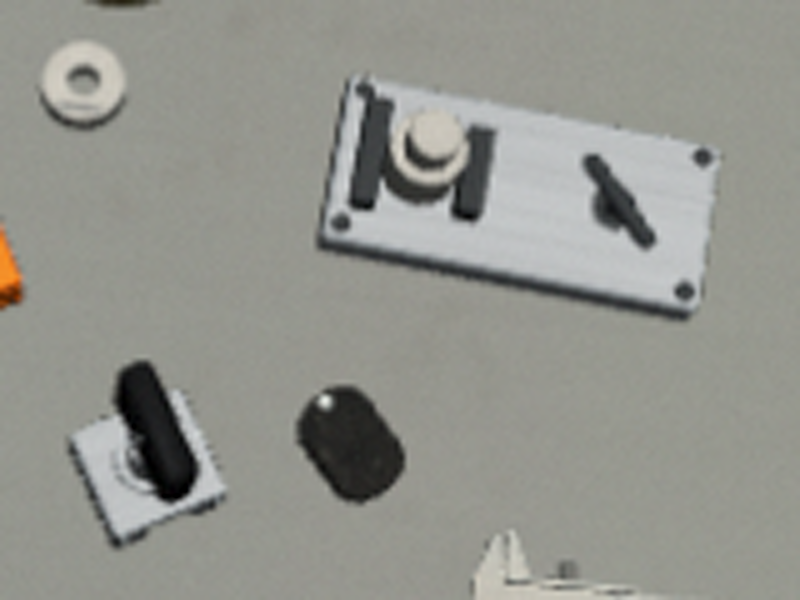

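View pics/scene0c.png

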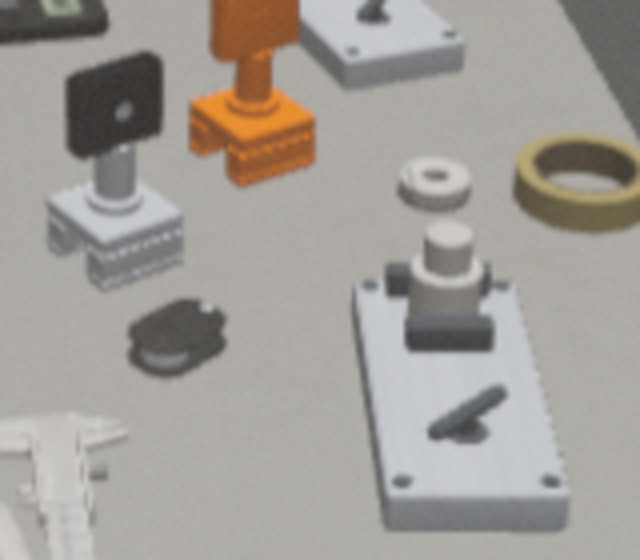

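Run:
```python
from h import *
d=load('top0');s=load('scene0')
c=lambda u,v:(310+u/5-.4,160+v/5-.4)
b1=onz(d,c(593,160),31);b2=onz(d,c(649,241),31)
def ang(a,b): v=b-a; return np.degrees(np.arctan2(v[1],v[0]))
print('bar',b1,b2,(b1+b2)/2,np.linalg.norm(b1-b2),ang(b2,b1))
h1=onz(d,c(138,370),98);h2=onz(d,c(180,492),98)
print('handle',h1,h2,(h1+h2)/2,np.linalg.norm(h1-h2),ang(h2,h1))
P=[onz(d,c(*p),31) for p in [(68,438),(122,545),(225,495)]]
print(P,ang(P[1],P[0]),ang(P[1],P[2]),np.linalg.norm(P[0]-P[1]),np.linalg.norm(P[2]-P[1]),(P[0]+P[2])/2)
B=[onz(d,c(*p),20) for p in [(350,78),(320,238),(690,308),(718,152)]]
print('block',np.array(B).round(1),sum(B)/4,ang(B[3],B[0]),ang(B[2],B[1]))
from scipy.spatial.transform import Rotation as R
print(R.from_rotvec(manip.sense()['tool_rot']).as_matrix().round(3))
w=load('wrist0')
m=R.from_rotvec(manip.sense()['tool_rot']).as_matrix()
print('cam in tool',m.T@(-np.array(w['R']).T@w['t']-manip.sense()['position']),m.T@np.array(w['R']).T)
```

```text
bar [ 591.26629153 -200.70521759   31.        ] [ 561.00840228 -224.2120023    31.        ] [ 576.13734691 -212.45860995   31.        ] 38.31590778730901 37.84296148969473
handle [470.93757151 -32.52896914  98.        ] [429.55935414 -51.32458133  98.        ] [450.24846282 -41.92677523  98.        ] 45.447023119613945 24.429415051545316
[array([458.79566458, -10.37919503,  31.        ]), array([420.65905035, -34.71819277,  31.        ]), array([443.74938422, -70.91697964,  31.        ])] 32.5462437275169 -57.46717802121046 45.241442901136196 42.93618158020461 [451.2725244  -40.64808733  31.        ]
block [[ 618.2 -105.1   20. ]
 [ 551.   -98.7   20. ]
 [ 539.5 -244.3   20. ]
 [ 604.7 -252.5   20. ]] [ 578.32554136 -175.13095587   20.        ] 84.77140514936728 85.47492469921414
[[ 0.335  0.942 -0.001]
 [ 0.942 -0.335 -0.001]
 [-0.002 -0.    -1.   ]]
cam in tool [ 8.04412778e-02 -7.33150057e+01 -1.71084002e+02] [[ 9.99998470e-01  1.58013729e-03 -7.51003812e-04]
 [-1.32441386e-03  9.64197501e-01  2.65181871e-01]
 [ 1.14313976e-03 -2.65180471e-01  9.64198118e-01]]
```

Run:
```python
from h import *
im=cv2.imread('pics/top0.png')
cv2.imwrite('pics/top0d.png',cv2.resize(im[280:480,380:640],None,fx=3,fy=3,interpolation=cv2.INTER_CUBIC))
im=cv2.imread('pics/scene0.png')
cv2.imwrite('pics/scene0d.png',cv2.resize(im[0:480,0:330],None,fx=1.25,fy=1.25,interpolation=cv2.INTER_CUBIC))
d=load('top0');s=load('scene0')
for z in (0,100,200,300,400,500): print(z,onz(d,(428,308),z).round(),proj(s,onz(d,(428,308),z)).round(), onz(d,(640,330),z).round(),proj(s,onz(d,(640,330),z)).round())
```

```text
0 [ 370. -221.    0.] [[273. 347.]] [ 368. -658.    0.] [[279. 648.]]
100 [ 359. -198.  100.] [[263. 284.]] [ 357. -586.  100.] [[260. 511.]]
200 [ 348. -176.  200.] [[252. 217.]] [ 346. -515.  200.] [[243. 375.]]
300 [ 337. -153.  300.] [[240. 145.]] [ 335. -444.  300.] [[226. 243.]]
400 [ 325. -131.  400.] [[228.  69.]] [ 324. -373.  400.] [[212. 118.]]
500 [ 314. -108.  500.] [[215. -11.]] [ 313. -301.  500.] [[199.   3.]]
```

View pics/top0d.png

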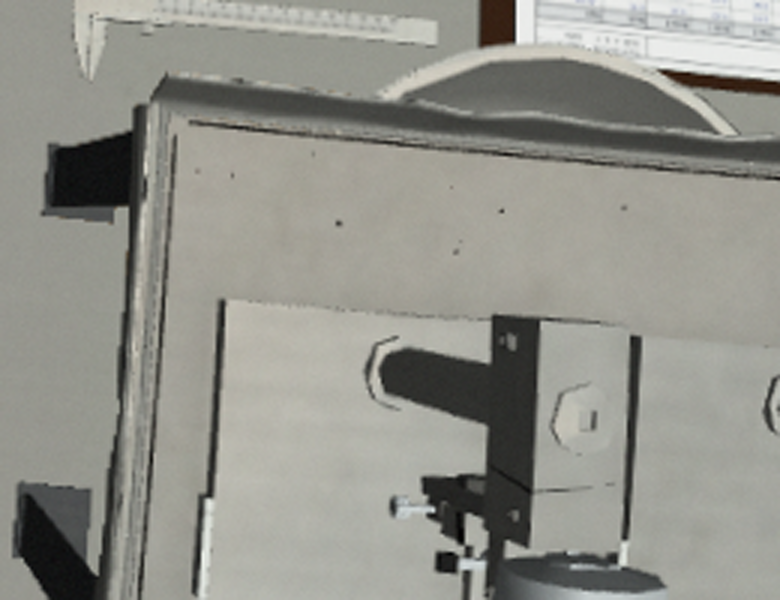

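View pics/scene0d.png

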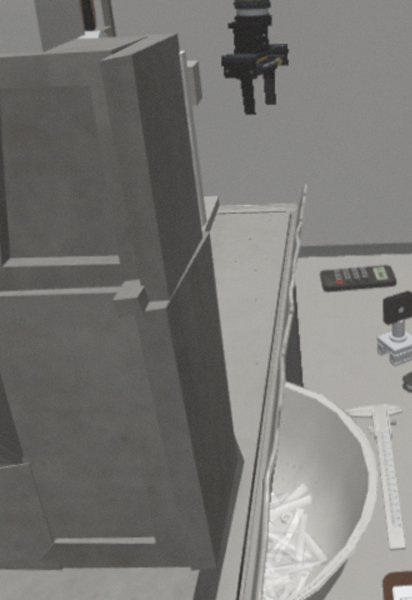

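Request:
carry_out:
  rows: [0,0,-132,232,-653,-15,0,0,0,-132,232,-653,-15,0,0,0,-132,232,-653,-15,0,0,0,-132,232,-653,-15,0,0,0,-132,232,-653,-15,0,0,0,-132,232,-653,-15,0,0,0,-132,232,-653,-15,0,0,0,-132,232,-653,-15,0,0,0,-132,232,-653,-15,0,0,0,-132,232,-653,-15,0,0,0,-132,232,-653,-15,0,0,0,-132,232,-653,-15,0,0,0,-132,232,-653,-15,0,0,0,-132,232,-653,-15,0,0,0,-132,232,-653,-15,0,0,0,-132,232,-653,-15,0,0,0,-132,232,-653,-15,0,0,0,-132,232,-653,-15,0,0,0,-132,232,-653,-15,0,0,0,-132,232,-653,-15,0]

```text
time: 1.82
position: [449.7, -41.3, 199.2]
tool_rot: [2.697, -1.611, -0.001]
contact_force: [0.7, -0.4, 0.3]
gripper_width: 95.0
```

Run:
```python
from h import *
d=grab('wrist','wrist1')
```

```text
(no output)
```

View pics/wrist1.png

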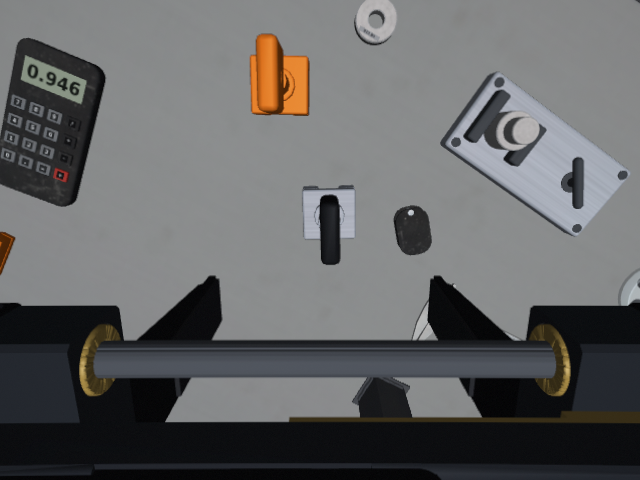

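Run:
```python
from h import *
im=cv2.imread('pics/wrist1.png')
a=cv2.resize(im[170:280,280:440],None,fx=5,fy=5,interpolation=cv2.INTER_CUBIC)
b=cv2.resize(im[60:250,430:640],None,fx=3.5,fy=3.5,interpolation=cv2.INTER_CUBIC)
cv2.imwrite('pics/w1a.png',a);cv2.imwrite('pics/w1b.png',b)
```

```text
(no output)
```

View pics/w1a.png

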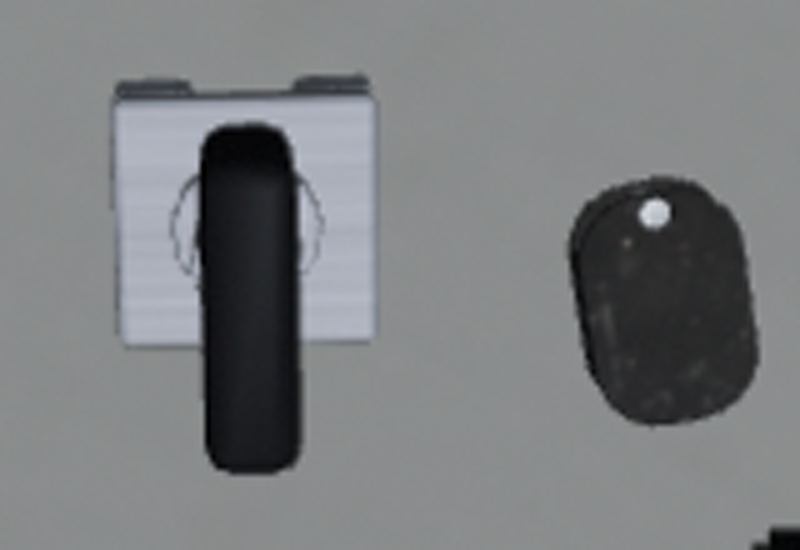

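View pics/w1b.png

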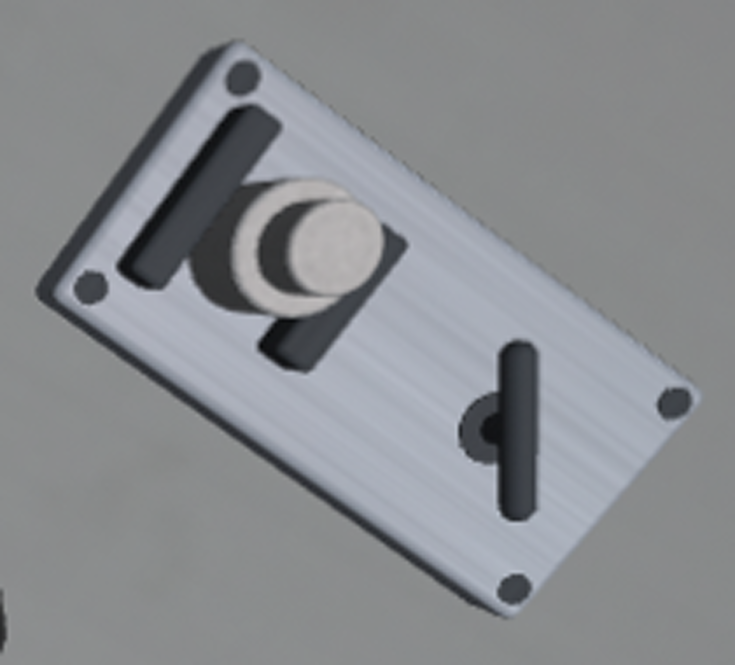

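```bash
cat > m1.py <<'E'
from h import *
def ang(a,b): v=b-a; return np.degrees(np.arctan2(v[1],v[0]))
d=load('wrist1'); c=lambda u,v:(280+(u+.5)/5-.5,170+(v+.5)/5-.5)
b=lambda u,v:(430+(u+.5)/3.5-.5,60+(v+.5)/3.5-.5)
for zf in (28,31,40):
    P=[onz(d,c(*p),zf) for p in [(117,97),(375,95),(376,341),(122,346)]]
    print(zf,(sum(P)/4).round(1),[round(float(np.linalg.norm(P[i]-P[i-1])),1) for i in range(4)],ang(P[3],P[0]),ang(P[2],P[1]),ang(P[0],P[1])+90)
H=[onz(d,c(*p),98) for p in [(248,165),(253,472)]];print('handle top',H,(H[0]+H[1])/2,np.linalg.norm(H[0]-H[1]),ang(H[1],H[0]))
B=[onz(d,b(*p),29) for p in [(519,340),(517,521)]];print('bar',(B[0]+B[1])/2,np.linalg.norm(B[0]-B[1]),ang(B[1],B[0]))
K=[onz(d,b(*p),20) for p in [(243,78),(91,287),(514,588),(675,403)]];print('blk',(sum(K)/4),ang(K[2],K[1]),ang(K[3],K[0]))
s=manip.sense();from scipy.spatial.transform import Rotation as R
m=R.from_rotvec(s['tool_rot']).as_matrix();print(s['position'],np.degrees(np.arctan2(m[1,0],m[0,0])))
E
python3 m1.py
```

```text
28 [456.6 -43.5  28. ] [44.1, 44.1, 43.5, 44.9] 28.681827573328867 29.74371931442835 28.796316958619677
31 [457.1 -43.2  31. ] [43.7, 43.7, 43.1, 44.5] 28.681827573328867 29.743719314428333 28.796316958619627
40 [458.7 -42.2  40. ] [42.5, 42.5, 42.0, 43.3] 28.68182757332886 29.74371931442835 28.79631695861964
handle top [array([475.92200069, -32.17740577,  98.        ]), array([437.25570745, -54.01777553,  98.        ])] [456.58885407 -43.09759065  98.        ] 44.40815223145714 29.459611889298206
bar [ 579.51007952 -215.27670164   29.        ] 44.05795712911452 37.376340658715705
blk [ 582.7894638  -179.27835685   20.        ] 85.07875715882064 85.05692197216847
[449.65633266 -40.88923583 199.27117207] -61.54822239223563
```

Request:
carry_out:
  rows: [0,0,0.5,7,-2.5,-25,0,0,0,0.5,7,-2.5,-55,0,0,0,0.5,7,-2.5,-85,0,0,0,0.5,7,-2.5,-110,0,0,0,0.5,7,-2.5,-128,0,0,0,0.5,7,-2.5,-136,0,0,0,0.5,7,-2.5,-136,0,0,0,0.5,7,-2.5,-136,255,0,0,0.5,7,-2.5,-136,255,0,0,0.5,7,-2.5,-136,255,0,0,0.5,7,-2.5,-136,255,0,0,0.5,7,-2.5,-136,255,0,0,0.5,7,-2.5,-136,255,0,0,0.5,7,-2.5,-136,255,0,0,0.5,7,-2.5,-136,255,0,0,0.5,7,-2.5,-136,255,0,0,0.5,7,-2.5,-136,255]

```text
time: 3.28
position: [456.8, -43.1, 63.6]
tool_rot: [-2.706, 1.596, 0.0]
contact_force: [-0.7, -0.1, -0.2]
gripper_width: 34.1
```

Run:
```python
from h import *
d=grab('wrist','wrist2');print(manip.sense())
```

```text
{'time': 3.3333, 'q': array([-2.11184342e-01, -1.61031460e-01,  2.19904398e+00,  1.45861817e-05,
        1.10374547e+00,  8.54904841e-01]), 'qd': array([ 1.09368509e-04, -4.46825811e-04,  4.12348996e-05, -1.77420646e-03,
        7.04928733e-04,  2.11780299e-04]), 'joint_torque': array([ 8.40715188e-05, -2.48152918e+01, -3.22413898e+01,  7.25109014e-02,
       -3.82043235e-02, -1.09232252e-05]), 'position': array([456.82177601, -43.1121035 ,  63.58342062]), 'tool_rot': array([ 2.70570079e+00, -1.59641367e+00, -2.52836994e-04]), 'contact_force': array([ 0.21112833, -0.22708775,  0.41574473]), 'torque': array([-0.00729718,  0.10833346, -0.01605637]), 'gripper_width': 29.88012202525431}
```

View pics/wrist2.png

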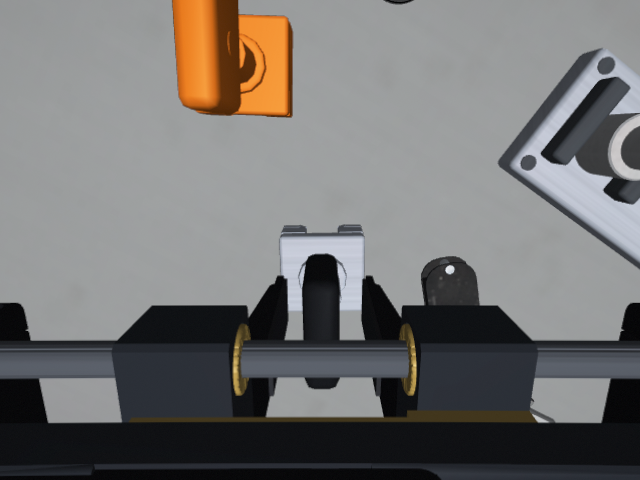

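Request:
carry_out:
  rows: [0,0,0,0,0,0,255,0,0,0,0,0,0,255,0,0,0,0,0,0,255,0,0,0,0,0,0,255,0,0,0,0,0,0,255,0,0,0,0,0,0,255,0,0,0,0,0,0,255,0,0,0,0,0,0,255,0,0,0,0,0,5,255,0,0,0,0,0,15,255,0,0,0,0,0,30,255,0,0,0,0,0,50,255,0,0,0,0,0,70,255,0,0,0,0,0,85,255,0,0,0,0,0,90,255,0,0,0,0,0,90,255]

```text
time: 4.67
position: [458.2, -43.4, 156.1]
tool_rot: [-2.705, 1.596, -0.007]
contact_force: [-0.2, 0.1, -2.6]
gripper_width: 13.8
```

Run:
```python
from h import *
d=grab('wrist','wrist3');d=grab('scene','scene3');print(manip.sense())
im=cv2.imread('pics/scene3.png')
cv2.imwrite('pics/scene3c.png',cv2.resize(im[100:380,240:460],None,fx=2.5,fy=2.1))
```

```text
{'time': 4.7667, 'q': array([-2.11201471e-01, -2.69786307e-01,  2.12696937e+00, -5.53256213e-05,
        1.28505920e+00,  8.54949594e-01]), 'qd': array([-1.49031091e-05,  1.58109169e-02,  2.12936650e-02, -6.55668895e-04,
       -1.48529224e-03,  1.18431617e-04]), 'joint_torque': array([-2.12905819e-03, -2.48913628e+01, -3.77625453e+01,  7.78728328e-02,
       -7.06187356e-02,  8.34280017e-04]), 'position': array([456.49993255, -43.0708371 , 153.20332666]), 'tool_rot': array([ 2.70548303e+00, -1.59635760e+00, -9.41559590e-04]), 'contact_force': array([-0.76195566,  1.23647275, -3.29747188]), 'torque': array([-0.14318778,  0.11319913, -0.05639669]), 'gripper_width': 14.082397243817004}
```

View pics/wrist3.png

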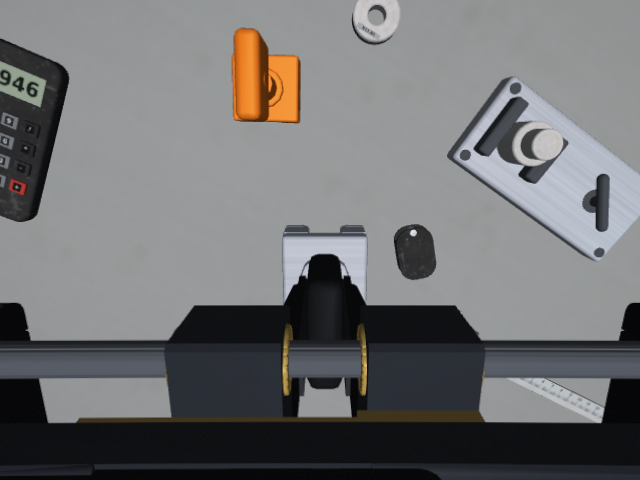

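View pics/scene3c.png

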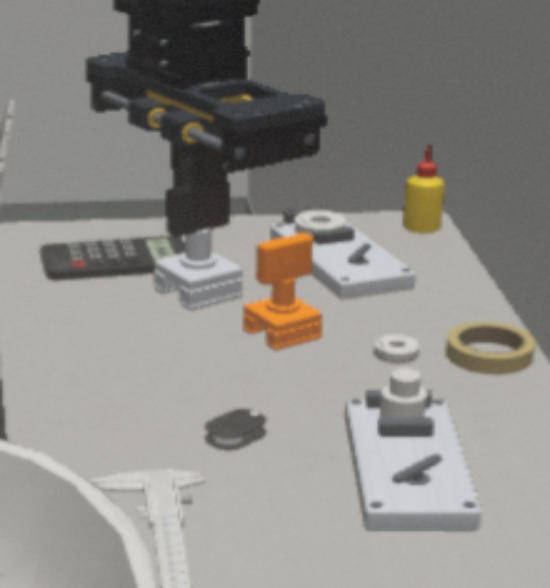

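Request:
carry_out:
  rows: [0,0,1,8,-11,0,255,0,0,2,24,-34,0,255,0,0,3,42,-59,0,255,0,0,4,60,-84,0,255,0,0,6,78,-109,0,255,0,0,7,96,-134,0,255,0,0,8,112,-156,0,255,0,0,8.4,120,-168,0,255,0,0,8.4,123,-172,0,255,0,0,8.4,123,-172,0,255,0,0,8.4,123,-172,-15,255,0,0,8.4,123,-172,-30,255,0,0,8.4,123,-172,-30,255,0,0,8.4,123,-172,-30,255]

```text
time: 5.93
position: [578.2, -213.5, 121.9]
tool_rot: [-2.816, 1.393, 0.007]
contact_force: [0.5, 0.9, -3.4]
gripper_width: 14.0
```

Run:
```python
from h import *
s=grab('scene','scene4');d=grab('top','top4');grab('wrist','wrist4');print(manip.sense()['position'])
im=cv2.imread('pics/scene4.png')
cv2.imwrite('pics/scene4c.png',cv2.resize(im[200:360,330:480],None,fx=4,fy=3.75,interpolation=2))
im=cv2.imread('pics/top4.png')
cv2.imwrite('pics/top4c.png',cv2.resize(im[150:270,350:510],None,fx=5,fy=5,interpolation=2))
```

```text
[ 580.25301115 -214.84653949  124.79282411]
```

View pics/scene4c.png

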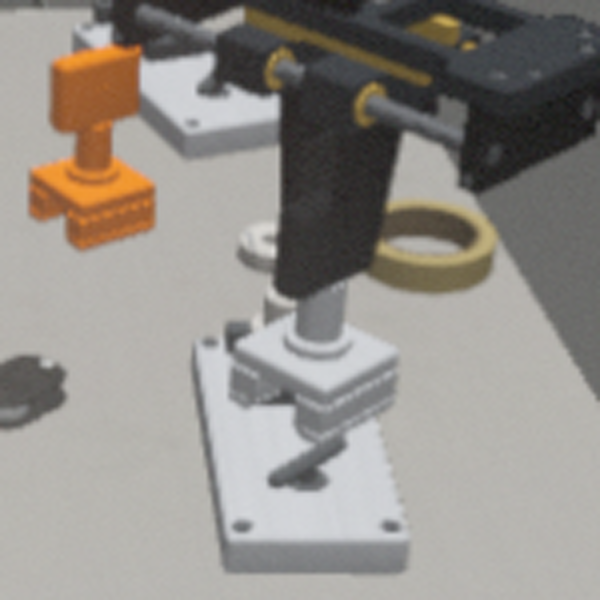

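View pics/top4c.png

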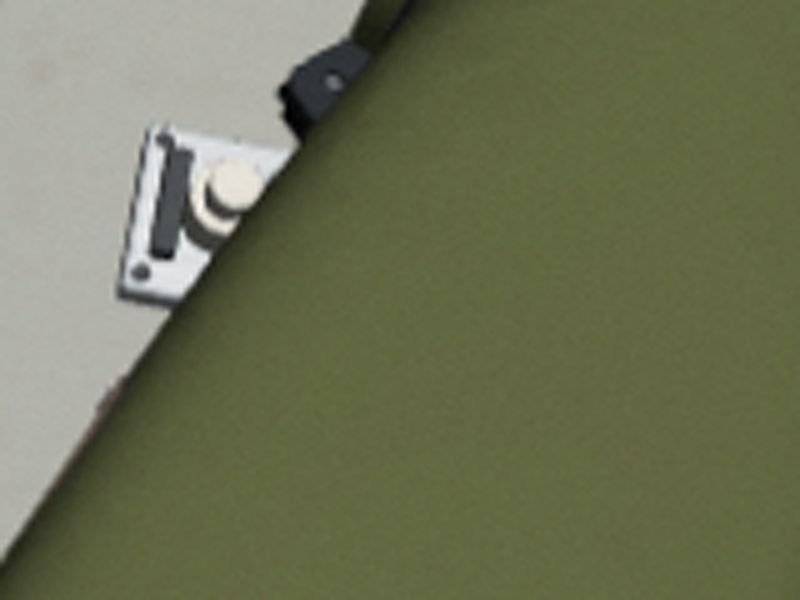

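View pics/wrist4.png

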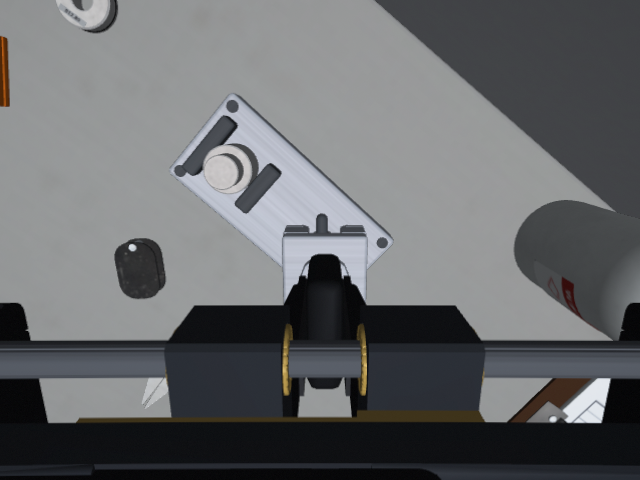

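Run:
```python
from h import *
d=load('wrist4');s=load('scene0');t=load('top0')
e=onz(d,(321.5,214),29);print('bar end',e, 'implied centre',e-22*np.array([np.cos(.652),np.sin(.652),0]))
# screw pos via block holes seen now
K=[onz(d,p,20) for p in [(232,105.5),(180,171),(382.5,243)]];print(K,(K[1]+K[2]+K[2]-K[0]+0)/1)
K0=[onz(load('wrist1'),(430+(u+.5)/3.5-.5,60+(v+.5)/3.5-.5),20) for u,v in [(243,78),(91,287),(675,403)]];print(K0)
# bottle
print('bottle base scene',onz(s,(505,403),0))
for z in (150,180,200,250): print(z,'cap top',onz(t,(532,131),z).round(),onz(s,(519,303),z).round(),'shoulder',onz(s,(512,340),z).round())
# key foot in scene4
s4=load('scene4');p=manip.sense()['position'];zf=p[2]-63.6;zt=zf+29
print(p,zf)
a=np.radians(37.4);u=np.array([np.cos(a),np.sin(a),0]);v=np.array([-u[1],u[0],0])
for z in (zf,zt):
  print([(proj(s4,np.array([p[0],p[1],z])+i*22*u+j*23*v)[0]).round(1).tolist() for i in(1,-1) for j in (1,-1)])
print('bar',[proj(s4,np.array([579.5,-215.3,29])+i*22*u)[0].round(1) for i in (1,-1)])
```

```text
bar end [ 595.84820864 -201.49911212   29.        ] implied centre [ 578.36102828 -214.84821408   29.        ]
[array([ 616.09467456, -112.88694981,   20.        ]), array([ 559.66281797, -108.46400857,   20.        ]), array([ 604.00438563, -249.8645757 ,   20.        ])] [1151.57691468 -495.30621016   40.        ]
[array([ 616.6649344 , -113.72530404,   20.        ]), array([ 560.6538968 , -108.78908732,   20.        ]), array([ 604.88285001, -249.95379052,   20.        ])]
bottle base scene [ 681.5674039  -371.11462607    0.        ]
150 cap top [ 683. -356.  150.] [ 683. -352.  150.] shoulder [ 645. -424.  150.]
180 cap top [ 667. -343.  180.] [ 660. -394.  180.] shoulder [ 626. -461.  180.]
200 cap top [ 656. -334.  200.] [ 645. -423.  200.] shoulder [ 613. -486.  200.]
250 cap top [ 628. -311.  250.] [ 608. -494.  250.] shoulder [ 580. -549.  250.]
[ 580.25301115 -214.84653949  124.79282411] 61.19282411027233
[[407.9, 293.4], [431.2, 305.6], [389.2, 304.0], [412.6, 317.0]]
[[409.3, 277.6], [433.0, 289.5], [390.3, 287.9], [414.1, 300.6]]
bar [array([417.3, 316.7]), array([398.8, 328.1])]
```

Run:
```python
from h import *
im=cv2.imread('pics/scene4.png')
A=cv2.resize(im[265:345,375:445],None,fx=8,fy=7.4,interpolation=2)
cv2.imwrite('pics/scene4e.png',A)
im=cv2.imread('pics/wrist4.png')
cv2.imwrite('pics/wrist4e.png',cv2.resize(im[200:270,270:380],None,fx=7,fy=7,interpolation=2))
```

```text
(no output)
```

View pics/scene4e.png

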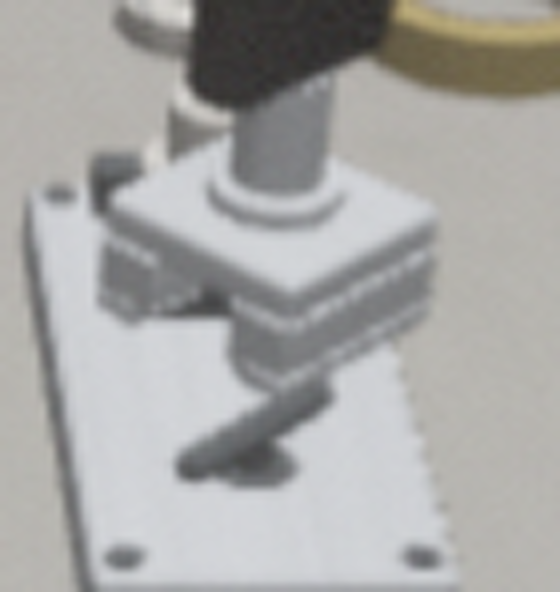

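View pics/wrist4e.png

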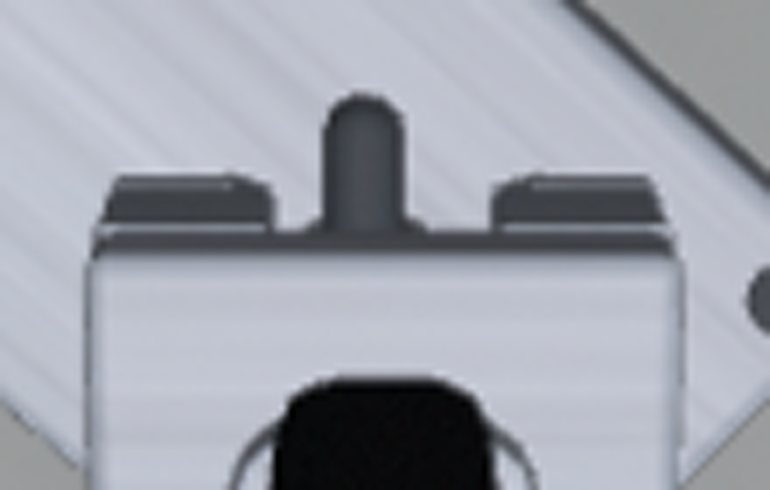

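Run:
```python
from h import *
d=load('wrist4');p=np.array([580.25,-214.85,0])
px=lambda u,v:(270+(u+.5)/7-.5,200+(v+.5)/7-.5)
a=np.radians(37.4);u=np.array([np.cos(a),np.sin(a),0]);v=np.array([-u[1],u[0],0])
for n,q,z in [('slot',(382.5,215),61.2),('slotedgeL',(272,215),61.2),('slotedgeR',(493,215),61.2),('bar',(363,150),30),('barend',(363,95),29),('fork topL',(95,255),83),('fork topR',(678,255),83)]:
    X=onz(d,px(*q),z); print(n,X.round(1),'along',((X-p)@u).round(1),'across',((X-p)@v).round(1))
```

```text
slot [ 594.3 -205.    61.2] along 17.2 across -0.7
slotedgeL [ 588.5 -197.4   61.2] along 17.2 across 8.8
slotedgeR [ 600.1 -212.5   61.2] along 17.2 across -10.2
bar [ 592.1 -204.3   30. ] along 15.9 across 1.2
barend [ 596.3 -201.1   29. ] along 21.1 across 1.2
fork topL [ 582.4 -185.8   83. ] along 19.4 across 21.8
fork topR [ 610.1 -222.    83. ] along 19.4 across -23.8
```

Request:
carry_out:
  rows: [0,0,0,0.5,2.5,0,255,0,0,0,0.5,2.5,0,255,0,0,0,0.5,2.5,-5,255,0,0,0,0.5,2.5,-12,255,0,0,0,0.5,2.5,-18,255,0,0,0,0.5,2.5,-22,255,0,0,0,0.5,2.5,-25,255,0,0,0,0.5,2.5,-28,255,0,0,0,0.5,2.5,-30,255,0,0,0,0.5,2.5,-32,255,0,0,0,0.5,2.5,-32,255,0,0,0,0.5,2.5,-32,255]

```text
time: 7.08
position: [580.4, -212.6, 91.7]
tool_rot: [2.815, -1.394, 0.0]
contact_force: [-0.1, -0.6, -2.4]
gripper_width: 13.9
```

Run:
```python
from h import *
s=grab('scene','scene5');grab('wrist','wrist5');q=manip.sense();print(q['position'],q['contact_force'],q['torque'])
im=cv2.imread('pics/scene5.png')
A=cv2.resize(im[265:345,375:445],None,fx=6,fy=6,interpolation=2)
im=cv2.imread('pics/wrist5.png')
B=cv2.resize(im[200:280,270:380],None,fx=6,fy=6,interpolation=2)[:, :370*2]
B=cv2.resize(B,None,fx=.57,fy=.57);A=A[:,:420]
o=np.zeros((480,800,3),np.uint8);o[:A.shape[0],:420]=A;o[:B.shape[0],421:421+B.shape[1]]=B[:,:379]
cv2.imwrite('pics/c5.png',o)
```

```text
[ 580.59138087 -212.7288843    91.99483427] [ 0.09929812  0.11244576 -2.67806749] [-0.06083459  0.17284468 -0.03938911]
```

View pics/c5.png

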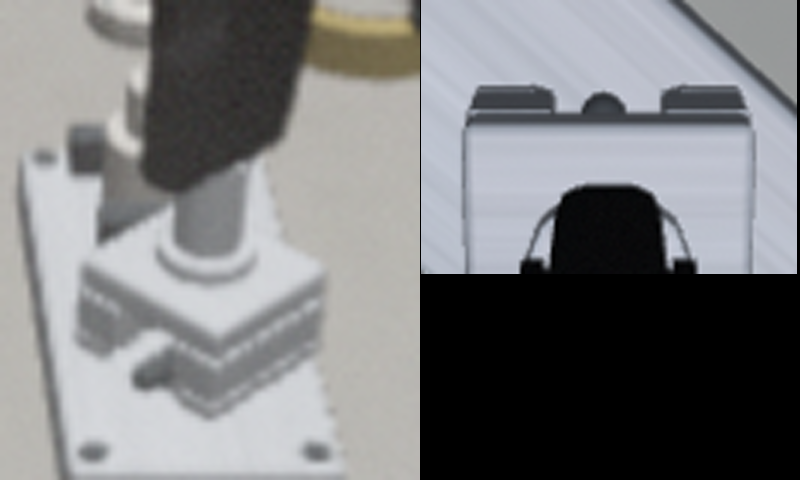

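Request:
carry_out:
  rows: [0,0,0,0,0,-2,255,0,0,0,0,0,-4,255,0,0,0,0,0,-5,255,0,0,0,0,0,-6,255,0,0,0,0,0,-7,255,0,0,0,0,0,-8,255,0,0,0,0,0,-8,255,0,0,0,0,0,-8,255]

```text
time: 7.85
position: [580.4, -212.6, 83.6]
tool_rot: [-2.815, 1.394, -0.0]
contact_force: [-0.2, 0.1, -3.1]
gripper_width: 13.8
```

Run:
```python
from h import *
q=manip.sense();print(q['position'],q['contact_force'],q['torque'])
```

```text
[ 580.42568492 -212.60397013   83.64001738] [-0.18841467  0.06063105 -3.09915934] [-0.07665341  0.15177573  0.05430246]
```

Nearly seated (foot about 20 mm). Creep until contact.

Request:
carry_out:
  rows: [0,0,0,0,0,-0.5,255,0,0,0,0,0,-1,255,0,0,0,0,0,-1,255,0,0,0,0,0,-1,255]

```text
time: 8.18
position: [580.5, -212.7, 83.5]
tool_rot: [2.815, -1.394, 0.0]
contact_force: [-4.0, 1.1, 2.9]
gripper_width: 14.1
```

Run:
```python
from h import *
s=grab('scene','scene6');grab('wrist','wrist6');q=manip.sense();print(q['position'],q['contact_force'],q['torque'],q['q'])
im=cv2.imread('pics/scene6.png')
A=cv2.resize(im[265:345,375:445],None,fx=6,fy=6,interpolation=2)
im=cv2.imread('pics/wrist6.png')
B=cv2.resize(im[200:280,270:380],None,fx=3.42,fy=3.42,interpolation=2)
o=np.zeros((480,800,3),np.uint8);o[:A.shape[0],:420]=A;o[:B.shape[0],421:421+B.shape[1]]=B[:,:379]
cv2.imwrite('pics/c6.png',o)
```

```text
[ 580.52490949 -212.68447696   83.45021916] [-2.79026025  1.96535376  5.78732472] [ 0.23379002  0.77303389 -0.02137933] [-4.37982738e-01  1.68655724e-01  1.83110531e+00 -2.06782885e-06
  1.14156967e+00  4.81534712e-01]
```

View pics/c6.png

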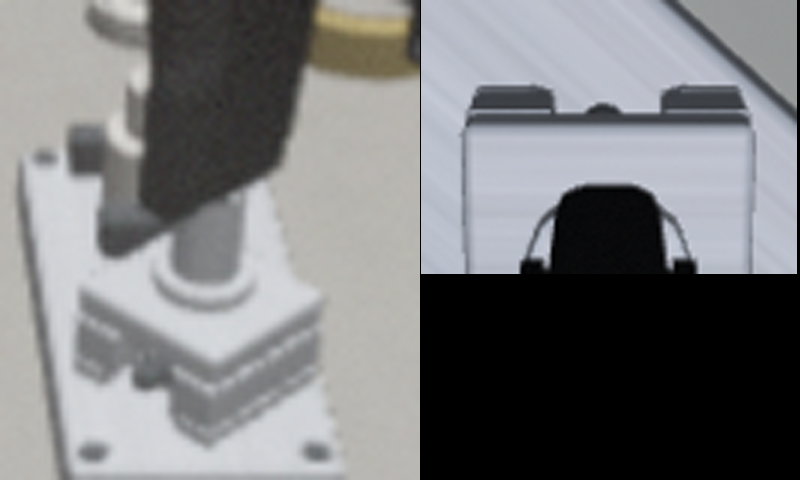

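Request:
carry_out:
  rows: [0,0,0,0,0,0.5,255,0,0,0,0,0,0.5,255,0,0,-2,0,0,0.5,255,0,0,-5,0,0,0.5,255,0,0,-8,0,0,0.5,255,0,0,-11,0,0,0.5,255,0,0,-14,0,0,0.5,255,0,0,-17,0,0,0.5,255,0,0,-20,0,0,0.5,255,0,0,-23,0,0,0.5,255,0,0,-26,0,0,0.5,255,0,0,-29,0,0,0.5,255,0,0,-32,0,0,0.5,255,0,0,-36,0,0,0.5,255,0,0,-40,0,0,0.5,255,0,0,-40,0,0,0.5,255,0,0,-40,0,0,0.5,255]

```text
time: 9.7
position: [581.0, -213.6, 83.5]
tool_rot: [2.171, -2.271, 0.004]
contact_force: [0.7, -3.4, 0.9]
gripper_width: 14.1
```

Run:
```python
from h import *
s=grab('scene','scene7');grab('wrist','wrist7');q=manip.sense();print(q['position'],q['contact_force'],q['torque'],q['q'])
im=cv2.imread('pics/scene7.png')
A=cv2.resize(im[265:345,375:445],None,fx=6,fy=6,interpolation=2)
im=cv2.imread('pics/wrist7.png')
B=cv2.resize(im[200:280,270:380],None,fx=3.42,fy=3.42,interpolation=2)
o=np.zeros((480,800,3),np.uint8);o[:A.shape[0],:420]=A;o[:B.shape[0],421:421+B.shape[1]]=B[:,:379]
cv2.imwrite('pics/c7.png',o)
```

```text
[ 581.00531312 -213.64036408   83.47685549] [ 0.8243569  -3.85788432  0.28407353] [-0.98696925  0.01562905 -0.01102158] [-4.38498608e-01  1.68931433e-01  1.83074356e+00 -1.29729389e-03
  1.13938042e+00  1.17829686e+00]
```

View pics/c7.png

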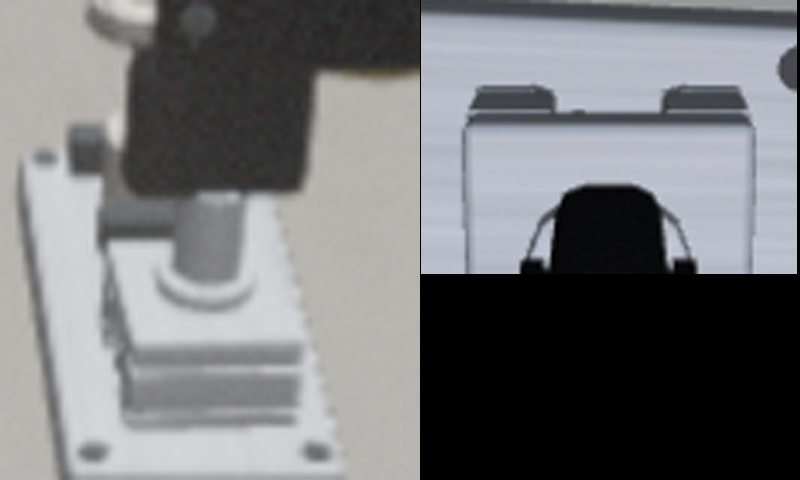

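Request:
carry_out:
  rows: [0,0,-3,0,0,0,255,0,0,-6,0,0,0,255,0,0,-9,0,0,0,255,0,0,-12,0,0,0,255,0,0,-15,0,0,0,255,0,0,-18,0,0,0,255,0,0,-21,0,0,0,255,0,0,-25,0,0,0,255,0,0,-29,0,0,0,255,0,0,-33,0,0,0,255,0,0,-37,0,0,0,255,0,0,-41,0,0,0,255,0,0,-45,0,0,0,255,0,0,-49,0,0,0,255,0,0,-53,0,0,0,255,0,0,-56,0,0,0,255,0,0,-58,0,0,0,255,0,0,-58,0,0,0,255,0,0,-58,0,0,0,255,0,0,-58,0,0,0,255]

```text
time: 11.47
position: [580.3, -212.8, 83.4]
tool_rot: [0.797, -3.039, 0.001]
contact_force: [-2.5, -2.0, 3.9]
gripper_width: 13.6
```

Run:
```python
from h import *
s=grab('scene','scene8');d=grab('wrist','wrist8');q=manip.sense();print(q['position'],q['contact_force'],q['torque'],q['q'])
im=cv2.imread('pics/scene8.png')
A=cv2.resize(im[265:345,375:445],None,fx=6,fy=6,interpolation=2)
im=cv2.imread('pics/wrist8.png')
B=cv2.resize(im[200:280,270:380],None,fx=3.42,fy=3.42,interpolation=2)
o=np.zeros((480,800,3),np.uint8);o[:A.shape[0],:420]=A;o[:B.shape[0],421:421+B.shape[1]]=B[:,:379]
cv2.imwrite('pics/c8.png',o)
```

```text
[ 580.32898463 -212.82840873   83.44508825] [-2.70604821 -2.64950423  4.7145516 ] [-0.58115654  0.67565551  0.06325578] [-4.38136274e-01  1.68555214e-01  1.83122949e+00 -4.49546428e-04
  1.14179528e+00  2.19125059e+00]
```

View pics/c8.png

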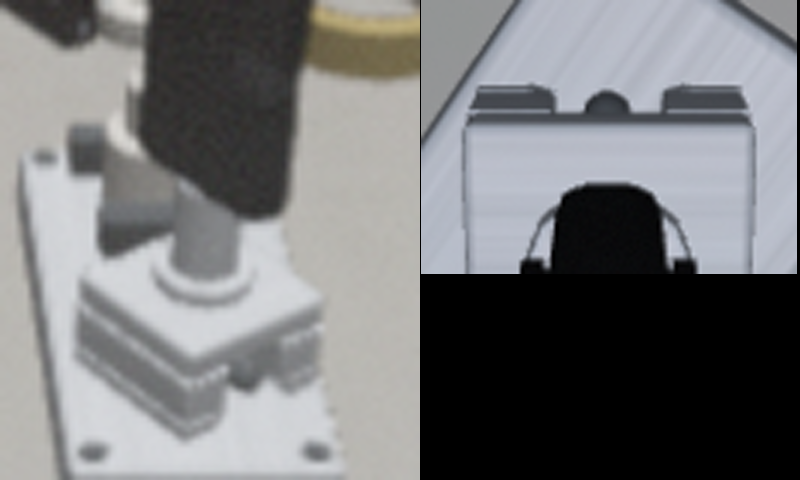

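View pics/scene8.png

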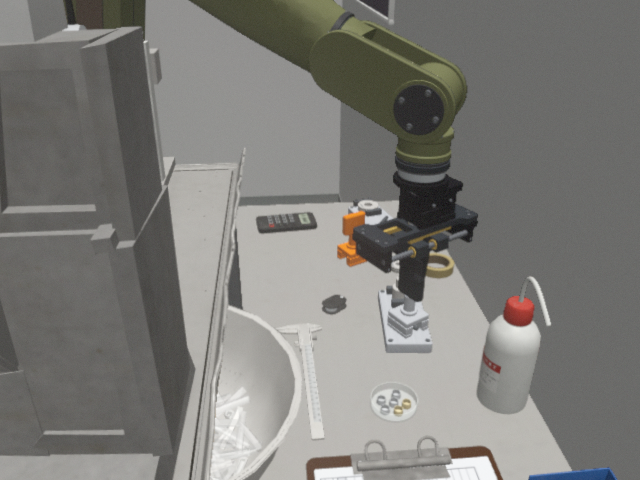

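Request:
carry_out:
  rows: [0,0,0,0,0,0.5,255,0,0,0,0,0,0.5,200,0,0,0,0,0,0.5,150,0,0,0,0,0,0.5,100,0,0,0,0,0,0.5,80,0,0,0,0,0,0.5,80,0,0,0,0,0,0.5,80,0,0,0,0,0,0.5,80,0,0,0,0,0,0.5,80]

```text
time: 12.32
position: [580.4, -212.6, 83.6]
tool_rot: [-0.795, 3.039, 0.0]
contact_force: [0.6, -0.4, -0.2]
gripper_width: 61.2
```

Run:
```python
from h import *
s=grab('scene','scene9');d=grab('wrist','wrist9');q=manip.sense();print(q['position'],q['contact_force'],q['gripper_width'])
im=cv2.imread('pics/scene9.png')
A=cv2.resize(im[265:345,375:445],None,fx=6,fy=6,interpolation=2)
im=cv2.imread('pics/wrist9.png')
B=cv2.resize(im[200:280,270:380],None,fx=3.42,fy=3.42,interpolation=2)
o=np.zeros((480,800,3),np.uint8);o[:A.shape[0],:420]=A;o[:B.shape[0],421:421+B.shape[1]]=B[:,:379]
cv2.imwrite('pics/c9.png',o)
```

```text
[ 580.40287348 -212.60638895   83.68175475] [ 0.52942903  0.30263258 -0.18943128] 64.27103275809836
```

View pics/c9.png

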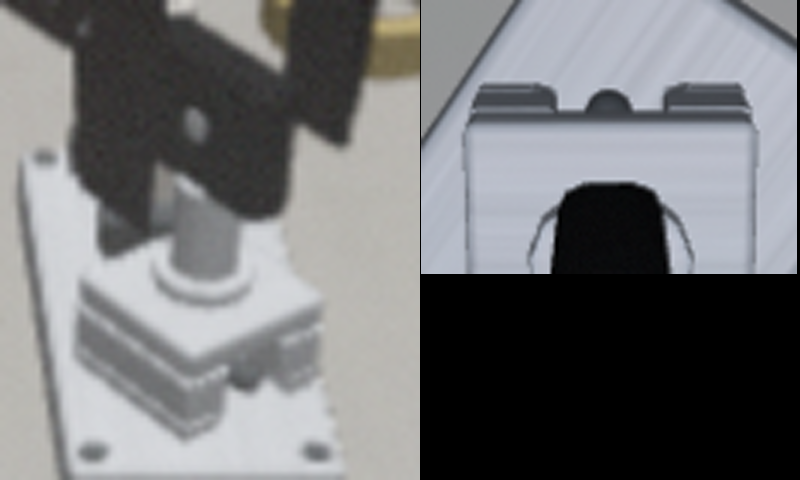

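Request:
carry_out:
  rows: [0,0,0,0,0,5,80,0,0,0,0,0,20,80,0,0,0,0,0,40,80,0,0,0,0,0,65,80,0,0,0,0,0,90,80,0,0,0,0,0,115,80,0,0,0,0,0,130,80,0,0,0,0,0,130,80,0,0,0,0,0,130,80,0,0,0,0,0,130,80,0,0,0,0,0,130,80,0,0,0,0,0,130,80]

```text
time: 13.42
position: [579.5, -212.2, 211.5]
tool_rot: [0.794, -3.037, -0.003]
contact_force: [0.3, 0.6, -0.1]
gripper_width: 65.6
```

Run:
```python
from h import *
s=grab('scene','scene10');d=grab('wrist','wrist10');q=manip.sense();print(q['position'],q['contact_force'],q['gripper_width'],q['time'])
im=cv2.imread('pics/scene10.png')
A=cv2.resize(im[225:345,360:465],None,fx=4,fy=4,interpolation=2)
im=cv2.imread('pics/wrist10.png')
B=cv2.resize(im[130:290,230:420],None,fx=2,fy=2,interpolation=2)
o=np.zeros((480,800,3),np.uint8);o[:A.shape[0],:420]=A;o[:B.shape[0],420:420+B.shape[1]]=B[:,:380]
cv2.imwrite('pics/c10.png',o)
```

```text
[ 579.83269664 -212.37097617  212.18828539] [-0.39074995  0.13299537 -0.56599792] 65.268753444439 13.5167
```

View pics/c10.png

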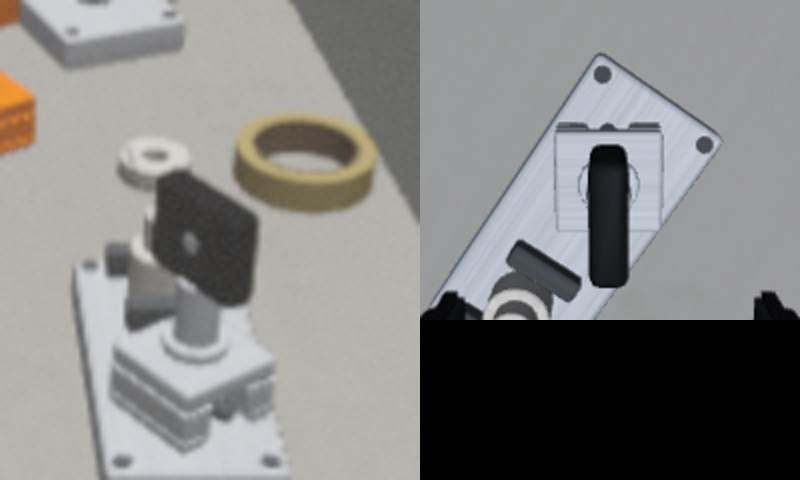

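View pics/wrist10.png

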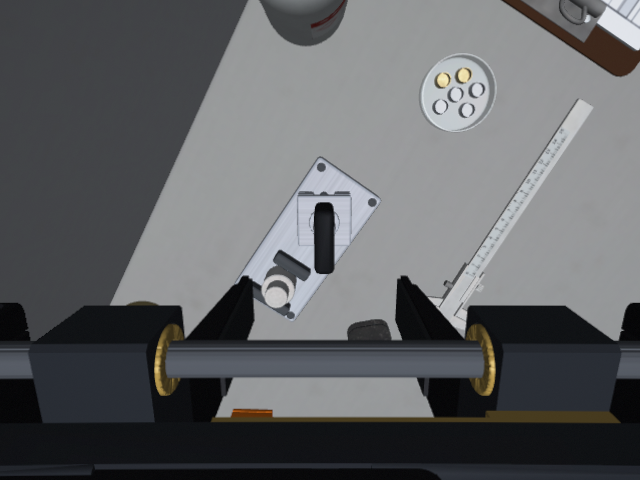

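Run:
```python
from h import *
d=load('wrist10');px=lambda u,v:(230+(u-420)/2,130+v/2)
P=[onz(d,px(*p),44) for p in [(556,131),(662,131),(662,230),(556,231)]];C=sum(P)/4;print('fork centre',C)
e=onz(d,px(609,125),29);v=e-np.array([579.5,-215.3,29]);print('bar end yaw',np.degrees(np.arctan2(v[1],v[0])),np.linalg.norm(v))
w=P[0]-P[3];print('key yaw',np.degrees(np.arctan2(w[1],w[0])))
a=onz(d,px(602,74),20);b=onz(d,px(705,145),20);print('holes',a,b)
manip.hand_in();print(manip.sense()['time'])
```

```text
fork centre [ 579.70758884 -212.02953909   44.        ]
bar end yaw -55.49684228409766 19.583954271887382
key yaw -61.619755210734795
holes [ 603.82091079 -248.61393977   20.        ] [ 547.17648407 -243.75947034   20.        ]
the job is handed in; nothing more can be done
the job is handed in; nothing more can be done
```

I gripped the forked key by its handle and set it upright over the setting-master block's screw, with the bar in its slot. I lowered it until it rested on the block (about 8 N), turned it 98° clockwise, let go and backed off straight up. The job was handed in at about 13.5 s.

| Last check before handing in | Result |
|---|---|
| Key | upright, seated and free of the gripper |
| Key axis to the measured screw position | about 3 mm |
| Slot direction against the bar | about 6° apart |
| Turn of the bar, from images | about 93°, so the screw should read about 1.6–1.8 rad |
| Ring block, its screw and the orange look-alikes | not touched |

- **Camera disagreement:** the top camera placed the block about 4 mm from where the wrist camera did. I used the wrist camera's positions, corrected by about 2.5 mm after a close look above the bar.
- **Bar play:** the bar lagged the key as expected partway through the turn, but was nearly centred in the slot at the end. The final screw angle is therefore an image estimate, good to perhaps 0.15 rad.

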